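# Swap the open tray at the invertebrate housings

### The arm

A 6-joint arm with a two-finger parallel gripper is mounted at the origin on the work surface. World frame = base frame: x ahead of the robot, y to its left, z up, the work surface at z = 0. Lengths are in mm, angles in degrees, forces in N, time in s.
With the tool pointing down it reaches from about 225 to 875 mm from the base axis. Payload 3.4 kg.
Tool frame: the origin (TCP) lies where the fingers leave the gripper's body, on its centre line; the fingertips stand 73 mm ahead of it and the grasp point (between the pads) lies 54 mm ahead of it; z points along the fingers, y is the direction in which the jaws open and shut (so a half turn about z gives the same grasp; the last joint's range is limited). The gripper opens to 85 mm and grips with 20 to 120 N. Pads are 22 mm wide; open, the fingers measure 114 mm over their backs; the gripper's body (76 mm by 85 mm) begins 54 mm behind the grasp point. The pads swing forward as they close: fully open they stand 13 mm farther back than shut.
Start: joints at [-75.172, 15.808, 86.224, -0, 77.962, -6.933], TCP at [213.172, -534.053, 303.928] pointing down, gripper open.
Joint ranges: [-165.64, 165.64], [-43.16, 119.46], [12.63, 154.43], [-67.54, 247.53], [6.08, 155.33], [-154.97, 154.97]. Speed limits (degrees/s): [147.25, 147.25, 180, 180, 180, 180].

### API

Orientations are given as [roll, pitch, yaw] about the fixed x, y, z axes, in that order (R = Rz(yaw) Ry(pitch) Rx(roll)).
In Python, from bench import ctrl, optics, models gives the robot as it stands. The module is installed in compiled form; this text tells all that it offers.
- The arm moves only by the tool send_rows, never from a script. Its argument "moves" is a list of rows, each a list of 7 numbers: the shift along the tool's x, y, z in cm, then the turn, a rotation vector about the tool's x, y, z in degrees, then the finger opening in cm, from 0 to 8.54. A call has 1 to 10 rows; each row is the pose to reach, as a shift and turn from the pose commanded when the call began, along the tool's axes at that moment; what a row does not reach only later rows make up. A row lasts 1/10 s, in which the tool goes at most 50 mm and 8.59 degrees, less where a joint would pass 70% of its speed; a pose out of reach is approached as far as the arm can. A call with a gripper value outside its range is refused whole. The fingers move at their own pace and stop on an object; "newtons" is the grip in N (left out, the last holds). Time passes only in rows, so rows that repeat a pose let the fingers close. It gives the time, the measured TCP pose, the force and the opening at its end, in the units of the state.
- ctrl.state(): the state, without advancing time (a new reading comes with each control period).
- optics.capture(name): name is "scene" or "side" or "wrist"; returns (picture, depth): 420x560x3 uint8, red, green, blue; 420x560 float32, mm along the optical axis (not along the pixel's ray), 0 where there is no reading.
- optics.camera_info(name): a dict with "fx", "fy", "cx", "cy" (pixels), "dist_coeffs" ([k1, k2, p1, p2, k3] as OpenCV has them; the pictures are not rectified), "position" and "rotation" of the camera in the world. Camera axes: x right, y down, z forward; pixel columns grow to the right and rows downward; lengths in mm; the calibration is good to about 2 mm. A picture is of the moment at which its call begins: read the wrist's pose just before it. camera_info takes no time and is no camera call; for the wrist camera it gives the pose at the moment of the call.
- ctrl.sign_off(): hands the job in, once; it reports no verdict.
Trained networks look in the newest picture that a camera, given by its name, has taken for a name from the list of things; names that differ only in an ending like _2 or _b are one class to them, and where a whole thing is asked for, a point or a joint stands for the part that bears it (a point fixed in the world has none). Each returns a list of dicts, best first, with "score" (0 to 1); they miss things now and then, are a little off and sometimes report something else, mostly with a low value. They report only what shows in the picture. A call takes as long as a camera call.
- models.look_for(camera, target): "rect" ([left, top, right, bottom] in pixels, round what is visible of it).
- models.regions_of(camera, target): "region" (420x560 bool, what is visible of it) and "rect" ([left, top, right, bottom] in pixels, round what is visible of it).
The state is a dict: "time_s": time; "qpos": joint angles; "qd": joint speeds; "effort": joint torques, N m; "position": TCP position; "orientation": TCP orientation; "wrist_force": force on the tool from outside, world axes, zero at the start; "ft_torque": the same for the moment, N m; "width": finger opening in mm.
Only numpy, scipy, OpenCV 4.12 (cv2) and the standard library are available. Lean on these libraries where they do the work, as an engineer would, in place of code of your own. Each camera call takes 0.05 s, during which the arm holds its last target. There are 200 camera calls.

### The job

Only one housing may stand open at a time: first push the blue-fronted tray fully home with the fingertips, then hook a fingertip behind the lip of the yellow-fronted tray and draw it all the way out to its stop, ready for watering. Do not grip either tray; let the water dish ride along upright and untouched, leave everything else on the bench where it is, and finish with the hand clear.

Things in the scene. Friction and masses are not known exactly. Their poses are not given: they have to be found in the camera images.
- yellow_tray (a joint): how far the white tray with the yellow front is out of its housing, in m: 0 fully home, 0.12 fully out at its stop; the tray to be drawn out; it begins shut or up to 8 mm open. It slides level along the housing's own -x (roughly towards the robot), drags with about 2 N of friction and stays where it is left; rigid stops at both ends
- yellow_lip_top (a point): middle of the top edge of the upright lip at the front of the yellow tray; moves with the tray. Axes: x inwards to the housing (opposite to drawing out), y along the lip, z up. The lip with its front stands from 5 to 45 mm above the bench (its top edge is at this point), is 130 mm long; its inner face is 3.5 mm to +x of this point and the outside of the coloured front 8.5 mm to -x.
- yellow_lip: the inner half, also yellow, of that lip (7 x 130 x 40 mm), the face to hook a fingertip behind; origin at the middle of its lower edge. Behind the lip is an open finger pocket, 60 mm deep in x and 122 mm long, floor 10 mm above the bench, side walls 31 mm high; it ends at a cross wall 38 mm above the bench
- yellow_fascia: the yellow outer front of the tray (5 x 136 x 40 mm), fixed to the lip; origin at the middle of its lower edge
- yellow_front (a point): middle of the lower edge of the open front of the yellow tray's fixed clear housing (150 mm wide, 220 mm deep, 72 mm tall, grey edges, a yellow tag on its roof). Axes: x straight into the housing, along the rail; y across, z up. With the tray home, the lip's top edge is 61.5 mm to -x of this point, so the finger pocket lies wholly in front of the housing; the lip point always lies straight in front of this one
- blue_tray (a joint): how far the white tray with the blue front is out of its housing, in m: 0 fully home, 0.12 fully out at its stop; the tray that was left 45 to 90 mm open. It slides level along the housing's own -x (roughly towards the robot), drags with about 2 N of friction and stays where it is left; rigid stops at both ends
- blue_lip_top (a point): middle of the top edge of the upright lip at the front of the blue tray; moves with the tray. Axes: x inwards to the housing (opposite to drawing out), y along the lip, z up. The lip with its front stands from 5 to 45 mm above the bench (its top edge is at this point), is 130 mm long; its inner face is 3.5 mm to +x of this point and the outside of the coloured front 8.5 mm to -x.
- blue_lip: the inner half, also blue, of that lip (7 x 130 x 40 mm), the face to hook a fingertip behind; origin at the middle of its lower edge. Behind the lip is an open finger pocket, 60 mm deep in x and 122 mm long, floor 10 mm above the bench, side walls 31 mm high; it ends at a cross wall 38 mm above the bench
- blue_fascia: the blue outer front of the tray (5 x 136 x 40 mm), fixed to the lip; origin at the middle of its lower edge
- blue_front (a point): middle of the lower edge of the open front of the blue tray's fixed clear housing (150 mm wide, 220 mm deep, 72 mm tall, grey edges, a blue tag on its roof). Axes: x straight into the housing, along the rail; y across, z up. With the tray home, the lip's top edge is 61.5 mm to -x of this point, so the finger pocket lies wholly in front of the housing; the lip point always lies straight in front of this one
- dish: small loose terracotta water bowl, 50 mm across, 18 mm tall, 60 g, standing in the yellow tray behind the cross wall, under the clear roof; origin at the centre of its underside; it rides with the tray
- feeder_jar: clear jar with a green lid, 64 mm across, 70 mm tall; bystander, origin at the centre of its underside; loose
- vial: amber glass vial with white cap, 28 mm across, 55 mm tall, between or near the housings; bystander, origin under its centre; loose
- soft_brush: brush about 160 mm long lying on the bench; bystander, origin on its underside; loose
- wash_bottle: white bottle with a red cap, 60 mm across, 160 mm tall; bystander, origin under its centre; loose
- meter: small white climate meter, 50 x 75 x 28 mm, with a green display; bystander, origin under its centre; loose
- lidded_tub: clear tub with a blue lid, 118 x 158 x 67 mm; bystander, origin under its centre; loose

How it is judged (in metres and radians):
On the way, in this order (a step that is already met when the one before it is completed fails the run):
1. the blue tray is fully home (within 5 mm) (value of joint blue_tray below 0.005 m), for 0.2 s.
2. the yellow tray is fully out (within 7 mm of its stop) (value of joint yellow_tray above 0.113 m), for 0.2 s.
At the end, for the whole second after the job is handed in: The blue tray is home within 5 mm, the yellow tray is out to within 7 mm of its stop (at least 113 mm) and at rest, and the dish stands upright (within 0.2 rad) and still on the yellow tray's floor behind the cross wall (value of joint blue_tray below 0.005 m and value of joint yellow_tray above 0.113 m and velocity of joint yellow_tray between -0.01 and 0.01 m/s and linear speed of dish below 0.02 m/s and angle between dish's own z axis and vertical below 0.2 rad and height (world z) of dish below 0.02 m and x of dish in the frame of yellow_lip between 0.06 and 0.2 m); the robot touches nothing.
It fails at once if a tray's lip is gripped (fingers press on its inner face and on its outer front at once) ((contact force between the fingers and yellow_lip above 1.5 N and contact force between the fingers and yellow_fascia above 1.5 N) or (contact force between the fingers and blue_lip above 1.5 N and contact force between the fingers and blue_fascia above 1.5 N)).
It fails at once if the water dish is touched by the fingers or arm (contact force between any of the fingers, the arm and dish above 0.5 N).
It fails at once if the water dish is tipped or lifted (angle between dish's own z axis and vertical above 0.35 rad or height (world z) of dish above 0.03 m).
It fails at once if another thing on the bench is moved by more than 20 mm (distance of any of feeder_jar, vial, soft_brush, wash_bottle, meter, lidded_tub from where it was at the start of the episode above 0.02 m).
It fails at once if both trays are out at once: the yellow by more than 25 mm while the blue is out by more than 15 mm (value of joint yellow_tray above 0.025 m and value of joint blue_tray above 0.015 m).
It also fails if it takes over 48 s, if anything falls off the work surface, if the arm or the gripper's body presses on something with over 40 N, if the wrist force passes 120 N, or if a joint passes its speed limit or range.

## Working session

There is one attempt and no reset: what is moved stays moved. The work goes in short steps, Python scripts to look and compute and a tool call to move; the robot and the scene stay as the last step left them, time stands still between calls to the robot, and variables do not carry over. Pictures are saved under pics/ and viewed, about 8 in all and at most 12, crops included, and the job is handed in when it is done.

Besides the shell and the picture viewer there is one more tool, called after "Call:" as name([rows], argument=value, ...), one row to a line, values as JSON. send_rows: Moves the arm, as the interface text tells. Its arguments: {"type":"object","properties":{"moves":{"type":"array","items":{"type":"array","items":{"type":"number"}}},"newtons":{"type":"number"}},"required":["moves"]}

```bash
mkdir -p pics
cat > h.py <<'E'
import numpy as np, cv2
from bench import ctrl, optics, models
def cloud(cam):
    i=optics.camera_info(cam); im,d=optics.capture(cam)
    K=np.array([[i['fx'],0,i['cx']],[0,i['fy'],i['cy']],[0,0,1.]])
    u,v=np.meshgrid(np.arange(560.),np.arange(420.))
    n=cv2.undistortPoints(np.stack([u,v],-1).reshape(-1,1,2),K,np.array(i['dist_coeffs'],float)).reshape(420,560,2)
    P=np.dstack([n*d[...,None],d])@np.array(i['rotation']).T+np.array(i['position'])
    P[d<=0]=np.nan
    return im,d,P
E
python3 - <<'E'
from h import *
print(ctrl.state())
for c in ['scene','side']:
    im,d,P=cloud(c); cv2.imwrite(f'pics/{c}0.png',im[...,::-1])
    i=optics.camera_info(c); print(c,np.round(i['position']),np.round(i['rotation'],2).tolist())
    for t in ['yellow_fascia','yellow_lip','blue_fascia','blue_lip','feeder_jar','vial','soft_brush','wash_bottle','meter','lidded_tub','dish']:
        for r in models.regions_of(c,t)[:2]:
            p=P[r['region']]; p=p[~np.isnan(p[:,0])]
            if len(p): print(t,round(r['score'],2),np.round(r['rect']),len(p),np.round(np.percentile(p,[3,50,97],axis=0)).tolist())
E
```

```text
{'time_s': 0.0, 'qpos': array([-7.51737577e+01,  1.58469525e+01,  8.62966467e+01, -1.04068861e-03,
        7.79631528e+01, -6.93295675e+00]), 'qd': array([-0.05385999, -0.02260136,  0.09286528,  0.0147976 ,  0.02054641,
       -0.12600742]), 'effort': array([-1.44569134e-03, -4.16782486e+01, -2.45808381e+01, -3.31723504e-04,
        1.11399003e-02, -2.07185224e-06]), 'position': array([ 213.03781234, -533.63144988,  303.03634649]), 'orientation': array([-1.79893906e+02, -1.18758421e-02,  2.17594061e+01]), 'wrist_force': array([ 0.16049881,  0.1502563 , -0.1510162 ]), 'ft_torque': array([ 0.01595849,  0.01228007, -0.0210726 ]), 'width': 85.25878796609108}Traceback (most recent call last):
  File "<stdin>", line 4, in <module>
  File "h.py", line 8, in cloud
    P=np.dstack([n*d[...,None],d])@np.array(i['rotation']).T+np.array(i['position'])
      ~~~~~~~~~~~~~~~~~~~~~~~~~~~~~~~~~~~~~~~~~~~~~~~~~~~~~~^~~~~~~~~~~~~~~~~~~~~~~~
ValueError: operands could not be broadcast together with shapes (420,560) (3,)
```

The rotation comes back as 3 numbers, so I'll read it as roll, pitch, yaw in degrees.

```bash
sed -i "s/np.array(i\['rotation'\]).T/Rot.from_euler('xyz',i['rotation'],degrees=True).as_matrix().T/; 1a from scipy.spatial.transform import Rotation as Rot" h.py
python3 - <<'E'
from h import *
for c in ['scene','side']:
    im,d,P=cloud(c); cv2.imwrite(f'pics/{c}0.png',im[...,::-1]); np.savez(f'{c}0.npz',im=im,P=P)
    i=optics.camera_info(c); print(c,i)
    for t in ['yellow_fascia','yellow_lip','blue_fascia','blue_lip','feeder_jar','vial','soft_brush','wash_bottle','meter','lidded_tub','dish']:
        for r in models.regions_of(c,t)[:2]:
            p=P[r['region']]; p=p[~np.isnan(p[:,0])]
            if len(p): print(t,round(r['score'],2),np.round(r['rect']),len(p),np.round(np.percentile(p,[3,50,97],axis=0)).tolist())
E
```

```text
scene {'fx': 379.56374342619984, 'fy': 379.56374342619984, 'cx': 279.9886328855301, 'cy': 209.64910408840234, 'dist_coeffs': array([-0.09323395,  0.        ,  0.        ,  0.        ,  0.        ]), 'position': array([1153.39479109,  198.48444133,  792.82612449]), 'rotation': array([-140.24496087,   -0.39235509,  110.01114173])}
yellow_lip 0.98 [312. 224. 364. 242.] 550 [[569.0, 86.0, 13.0], [577.0, 144.0, 34.0], [582.0, 203.0, 47.0]]
yellow_lip 0.73 [414. 248. 495. 324.] 4213 [[586.0, 358.0, 10.0], [658.0, 432.0, 67.0], [698.0, 506.0, 69.0]]
blue_fascia 0.56 [258. 181. 257. 183.] 1 [[502.0, -103.0, 46.0], [502.0, -103.0, 46.0], [502.0, -103.0, 46.0]]
blue_fascia 0.25 [192. 174. 261. 225.] 2071 [[501.0, -229.0, 8.0], [546.0, -165.0, 15.0], [612.0, -101.0, 47.0]]
blue_lip 0.68 [213. 171. 255. 189.] 389 [[505.0, -225.0, 14.0], [510.0, -166.0, 34.0], [513.0, -112.0, 48.0]]
feeder_jar 0.7 [146. 144. 170. 172.] 595 [[479.0, -442.0, 7.0], [515.0, -408.0, 50.0], [532.0, -390.0, 73.0]]
vial 0.68 [257. 243. 268. 259.] 177 [[682.0, -19.0, 14.0], [697.0, -6.0, 47.0], [703.0, 4.0, 58.0]]
vial 0.
[... 1453 characters left out ...]
9.0, 8.0], [501.0, -401.0, 50.0], [528.0, -390.0, 75.0]]
vial 0.48 [228. 198. 244. 219.] 173 [[677.0, -17.0, 10.0], [688.0, -0.0, 41.0], [699.0, 5.0, 59.0]]
soft_brush 0.95 [271. 381. 350. 420.] 1431 [[371.0, 415.0, 9.0], [427.0, 433.0, 20.0], [518.0, 455.0, 24.0]]
wash_bottle 0.94 [271.  74. 289. 125.] 728 [[617.0, -456.0, 10.0], [642.0, -433.0, 84.0], [670.0, -421.0, 162.0]]
meter 0.62 [343. 120. 362. 141.] 358 [[370.0, -449.0, 7.0], [403.0, -404.0, 29.0], [434.0, -376.0, 34.0]]
lidded_tub 0.88 [172. 331. 255. 420.] 5397 [[581.0, 364.0, 24.0], [638.0, 445.0, 68.0], [695.0, 510.0, 71.0]]
dish 0.35 [309. 160. 314. 199.] 97 [[503.0, -216.0, 18.0], [508.0, -148.0, 47.0], [512.0, -103.0, 52.0]]
```

View pics/scene0.png

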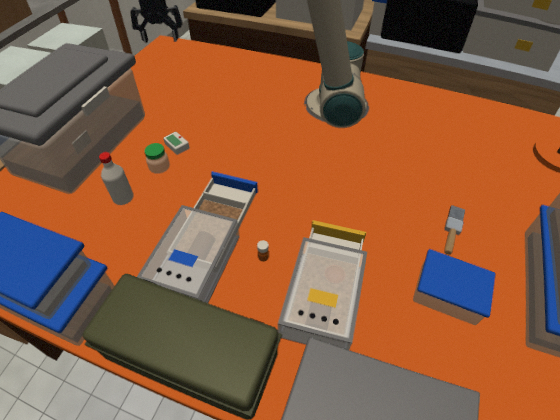

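View pics/side0.png

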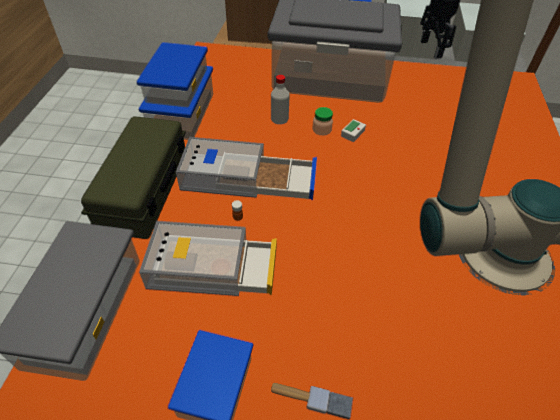

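Both pictures show the blue tray open, with its lip at scene (235,182) and side (313,178), and the yellow tray nearly shut, with its lip at scene (338,232) and side (272,265). The vial stands between the housings at scene (263,249). Next I'll fit the lip lines and roof rectangles.

Run:
```python
from h import *
for c in ['scene','side']:
    z=np.load(f'{c}0.npz'); im,P=z['im'],z['P']; hsv=cv2.cvtColor(im,cv2.COLOR_RGB2HSV)
    for n,lo,hi,box in [('yellow',(20,120,80),(35,255,255),(540,620,60,230)),('blue',(105,120,50),(130,255,255),(470,560,-250,-70))]:
        m=cv2.inRange(hsv,lo,hi)>0
        b=(P[...,0]>box[0])&(P[...,0]<box[1])&(P[...,1]>box[2])&(P[...,1]<box[3])
        p=P[m&b&(P[...,2]>42)&(P[...,2]<52)]
        vx,vy,x0,y0=cv2.fitLine(p[:,:2].astype(np.float32),cv2.DIST_HUBER,0,.01,.01).ravel()
        t=(p[:,:2]-[x0,y0])@[vx,vy]; q=np.percentile(t,[1,99])
        ends=[np.round([x0+vx*s,y0+vy*s],1).tolist() for s in q]
        print(c,n,'lip',len(p),ends,'nrm ang',np.degrees(np.arctan2(-vx,vy))%180,'z',p[:,2].mean())
        b=(P[...,0]>box[0]+15)&(P[...,0]<920)&(P[...,1]>box[2]-20)&(P[...,1]<box[3]+40)&(P[...,2]>66)&(P[...,2]<80)
        r=P[b]; 
        (cx,cy),s,a=cv2.minAreaRect(r[:,:2].astype(np.float32)); print('  roof',len(r),cx,cy,s,a, np.median(r[:,2]),
          np.round(cv2.boxPoints(((cx,cy),s,a))).tolist())
```

```text
scene yellow lip 225 [[567.9, 210.1], [577.9, 82.5]] nrm ang 4.514038 z 45.45379071216133
  roof 6644 751.6504516601562 159.599853515625 (223.45916748046875, 151.87313842773438) 4.476528167724609 72.60960327372123 [[634.0, 227.0], [646.0, 75.0], [869.0, 93.0], [857.0, 244.0]]
scene blue lip 160 [[505.6, -103.2], [510.6, -231.8]] nrm ang 2.2286072 z 46.035446523020546
  roof 5322 766.24755859375 -159.29888916015625 (221.95556640625, 153.15032958984375) 2.2307112216949463 73.22506962538381 [[652.0, -87.0], [658.0, -240.0], [880.0, -231.0], [874.0, -78.0]]
side yellow lip 237 [[566.5, 213.4], [577.3, 82.0]] nrm ang 4.6811676 z 47.07672609579092
  roof 5325 777.1936645507812 139.0188446044922 (273.0116271972656, 223.2552032470703) 8.592004776000977 74.42502264956693 [[626.0, 229.0], [659.0, 8.0], [929.0, 49.0], [895.0, 270.0]]
side blue lip 124 [[502.9, -102.2], [507.7, -229.5]] nrm ang 2.1349335 z 47.21005421815971
  roof 3124 775.0154418945312 -136.8338623046875 (240.49298095703125, 201.26150512695312) 3.0708749294281006 74.5072394534065 [[650.0, -43.0], [660.0, -244.0], [900.0, -231.0], [890.0, -30.0]]
```

Call:
send_rows([
  [3.7,-2.5,0,0,0,2,0],
  [7.4,-5,0,0,0,4,0],
  [11.1,-7.4,0,0,0,6,0],
  [14.8,-9.9,0,0,0,8,0],
  [18.5,-12.3,0,0,0,10,0],
  [22.2,-14.8,0,0,0,12,0],
  [25.9,-17.3,0,0,0,14,0],
  [29.6,-19.8,0,0,0,16,0],
  [33.3,-22.2,0,0,0,18,0],
  [36.95,-24.65,0,0,0,19.56,0],
], newtons=20)

```text
time_s: 2.25
position: [465.8, -166.5, 304.2]
orientation: [180.0, -0.0, 2.1]
wrist_force: [0.2, -0.5, 0.4]
width: 0.3
```

Call:
send_rows([
  [0,0,3,0,0,0,0],
  [0,0,6,0,0,0,0],
  [0,0,9,0,0,0,0],
  [0,0,12,0,0,0,0],
  [0,0,15,0,0,0,0],
  [0,0,17.5,0,0,0,0],
  [0,0,19.5,0,0,0,0],
  [0,0,20.7,0,0,0,0],
  [0,0,20.9,0,0,0,0],
  [0,0,20.9,0,0,0,0],
])

```text
time_s: 3.25
position: [465.1, -168.2, 94.8]
orientation: [-180.0, 0.0, 2.2]
wrist_force: [-1.2, 0.1, -0.7]
width: -0.4
```

Run:
```python
from h import *
im,d,P=cloud('side'); cv2.imwrite('pics/side1.png',cv2.resize(im[100:310,180:400],None,fx=3,fy=2.8)[...,::-1])
```

```text
(no output)
```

View pics/side1.png

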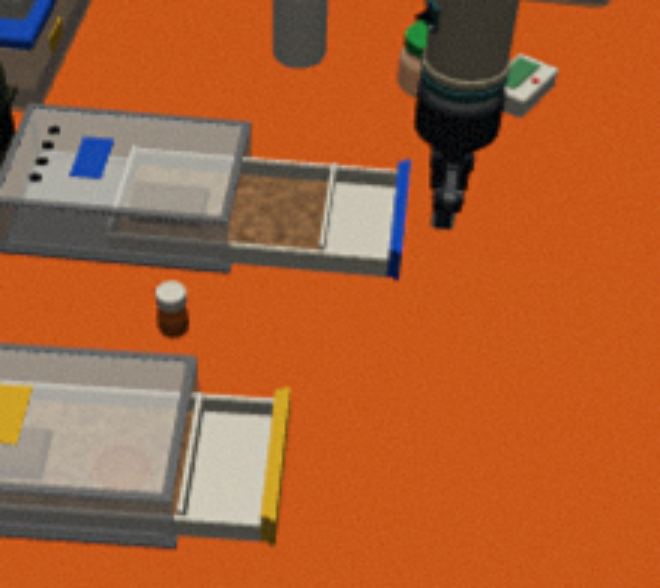

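The closed fingertips at crop (443,220) stand in front of the middle of the blue front at (402,220), with nothing touching. Now I'll push.

Call:
send_rows([
  [1.2,0,0,0,0,0,0],
  [2.2,0,0,0,0,0,0],
  [3.2,0,0,0,0,0,0],
  [4.2,0,0,0,0,0,0],
  [5.2,0,0,0,0,0,0],
  [6.2,0,0,0,0,0,0],
  [7.2,0,0,0,0,0,0],
  [8.2,0,0,0,0,0,0],
  [9.2,0,0,0,0,0,0],
  [10,0,0,0,0,0,0],
])

```text
time_s: 4.3
position: [565.9, -164.2, 94.8]
orientation: [-180.0, -0.0, 2.2]
wrist_force: [-2.5, -0.3, 2.1]
width: 0.0
```

Call:
send_rows([
  [0.2,0,0,0,0,0,0],
  [0.4,0,0,0,0,0,0],
  [0.6,0,0,0,0,0,0],
  [0.7,0,0,0,0,0,0],
])

```text
time_s: 4.7
position: [571.7, -164.0, 94.8]
orientation: [-180.0, 0.0, 2.2]
wrist_force: [-2.4, -0.4, -0.1]
width: -0.1
```

Call:
send_rows([
  [0.1,0,0,0,0,0,0],
  [0.2,0,0,0,0,0,0],
  [0.2,0,0,0,0,0,0],
])

```text
time_s: 5.0
position: [573.9, -163.9, 94.8]
orientation: [-180.0, -0.0, 2.2]
wrist_force: [-1.8, -0.4, 0.2]
width: -0.1
```

Call:
send_rows([
  [0.1,0,0,0,0,0,0],
  [0.2,0,0,0,0,0,0],
  [0.2,0,0,0,0,0,0],
])

```text
time_s: 5.3
position: [576.0, -163.9, 94.8]
orientation: [180.0, -0.0, 2.2]
wrist_force: [-1.4, -1.0, -1.4]
width: -0.1
```

Call:
send_rows([
  [0.1,0,0,0,0,0,0],
  [0.2,0,0,0,0,0,0],
  [0.2,0,0,0,0,0,0],
])

```text
time_s: 5.6
position: [577.2, -163.8, 94.8]
orientation: [-180.0, 0.1, 2.2]
wrist_force: [-4.3, -1.0, 0.6]
width: 0.1
```

Call:
send_rows([
  [0.1,0,0,0,0,0,0],
  [0.2,0,0,0,0,0,0],
  [0.2,0,0,0,0,0,0],
])

```text
time_s: 5.9
position: [577.4, -163.8, 94.8]
orientation: [-180.0, 0.3, 2.2]
wrist_force: [-8.6, -1.8, 3.5]
width: 0.1
```

The tray has stopped against its stop: position is stalled and force is rising. I'll back off, lift and check it.

Call:
send_rows([
  [-1,0,0,0,0,0,0],
  [-2.5,0,0,0,0,0,0],
  [-4,0,0,0,0,0,0],
  [-4,0,-2.5,0,0,0,0],
  [-4,0,-5,0,0,0,0],
  [-4,0,-8,0,0,0,0],
  [-4,0,-11,0,0,0,0],
  [-4,0,-13,0,0,0,0],
  [-4,0,-13,0,0,0,0],
])

```text
time_s: 6.8
position: [542.5, -166.0, 228.7]
orientation: [179.8, -0.6, 2.2]
wrist_force: [1.7, -0.4, -0.6]
width: 0.0
```

```bash
cat > lips.py <<'E'
from h import *
def lips(c,ybox,bbox):
    im,d,P=cloud(c); hsv=cv2.cvtColor(im,cv2.COLOR_RGB2HSV)
    for n,lo,hi,box in [('yellow',(20,120,80),(35,255,255),ybox),('blue',(105,120,50),(130,255,255),bbox)]:
        m=cv2.inRange(hsv,lo,hi)>0
        b=(P[...,0]>box[0])&(P[...,0]<box[1])&(P[...,1]>box[2])&(P[...,1]<box[3])
        p=P[m&b&(P[...,2]>42)&(P[...,2]<52)]
        vx,vy,x0,y0=cv2.fitLine(p[:,:2].astype(np.float32),cv2.DIST_HUBER,0,.01,.01).ravel()
        t=(p[:,:2]-[x0,y0])@[vx,vy]
        print(c,n,len(p),[np.round([x0+vx*s,y0+vy*s],1).tolist() for s in np.percentile(t,[1,50,99])])
    return im
E
python3 - <<'E'
from lips import *
print(ctrl.state()['position'])
for c in ['scene','side']: lips(c,(420,620,60,230),(470,620,-250,-70))
E
```

```text
[ 542.53241148 -166.01371907  228.69325804]
scene yellow 235 [[568.0, 210.2], [573.3, 146.6], [578.7, 82.9]]
scene blue 181 [[592.2, -100.0], [595.1, -163.6], [598.0, -228.7]]
side yellow 236 [[566.7, 211.9], [571.6, 151.3], [576.9, 83.8]]
side blue 132 [[589.7, -99.0], [592.3, -159.3], [595.4, -229.3]]
```

Blue now reads x≈594, 87 mm further in and at its stop. Next I'll carry over to the yellow pocket.

Call:
send_rows([
  [0.8,-3.5,0,0,0,0,0],
  [1.6,-7,0,0,0,0,0],
  [2.4,-10.5,0,0,0,0,0],
  [3.2,-14,0,0,0,-1,0],
  [4,-17.5,0,0,0,-1,0],
  [4.8,-21,0,0,0,-2,0],
  [5.6,-24.5,0,0,0,-2,0],
  [6.4,-28,0,0,0,-2.3,0],
  [7.2,-31.2,0,0,0,-2.3,0],
  [7.2,-31.2,0,0,0,-2.3,0],
])

```text
time_s: 7.9
position: [599.9, 153.3, 222.7]
orientation: [-179.9, 0.1, 4.7]
wrist_force: [-0.6, -0.5, -0.1]
width: -0.2
```

Call:
send_rows([
  [0,0,1,0,0,0,0],
  [0,0,3,0,0,0,0],
  [0,0,5,0,0,0,0],
  [0,0,6.5,0,0,0,0],
  [0,0,7,0,0,0,0],
  [0,0,7,0,0,0,0],
])

```text
time_s: 8.5
position: [599.0, 148.1, 153.1]
orientation: [180.0, 0.2, 4.4]
wrist_force: [0.5, 0.9, -0.1]
width: -0.0
```

Run:
```python
from h import *
im,d,P=cloud('side'); print(ctrl.state()['position'],ctrl.state()['orientation'])
a=cv2.resize(im[190:310,200:340],None,fx=3,fy=3)
im,d,P=cloud('scene'); b=cv2.resize(im[170:290,260:400],None,fx=2.7,fy=3)
cv2.imwrite('pics/two2.png',np.hstack([a,b])[...,::-1])
```

```text
[599.64391667 148.38258552 154.24997647] [1.79982611e+02 6.81384471e-02 4.43875462e+00]
```

View pics/two2.png

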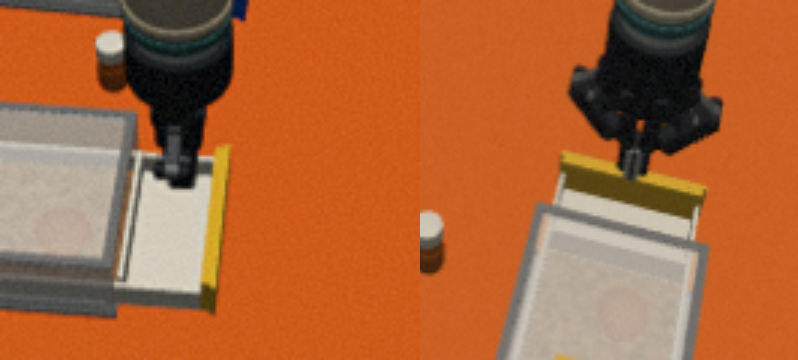

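The fingertips hang over the pocket, at (180,180) in the left crop, between the lip at (218,220) and the cross wall at (130,210). I'll lower them.

Call:
send_rows([
  [0,0,1.5,0,0,0,0],
  [0,0,3,0,0,0,0],
  [0,0,4.5,0,0,0,0],
  [0,0,5.5,0,0,0,0],
  [0,0,6,0,0,0,0],
  [0,0,6,0,0,0,0],
  [0,0,6,0,0,0,0],
])

```text
time_s: 9.3
position: [600.4, 149.3, 95.5]
orientation: [180.0, -0.1, 4.5]
wrist_force: [0.4, 0.2, -0.1]
width: 0.2
```

Call:
send_rows([
  [-0.3,0,0,0,0,0,0],
  [-0.7,0,0,0,0,0,0],
  [-1.1,0,0,0,0,0,0],
  [-1.5,0,0,0,0,0,0],
  [-2,0,0,0,0,0,0],
  [-2.5,0,0,0,0,0,0],
])

```text
time_s: 9.9
position: [575.2, 147.3, 95.3]
orientation: [-180.0, -0.1, 4.5]
wrist_force: [2.3, 0.2, 0.7]
width: -0.1
```

Call:
send_rows([
  [-0.4,0,0,0,0,0,0],
  [-0.9,0,0,0,0,0,0],
  [-1.5,0,0,0,0,0,0],
  [-2.2,0,0,0,0,0,0],
  [-2.9,0,0,0,0,0,0],
  [-3.6,0,0,0,0,0,0],
  [-4.3,0,0,0,0,0,0],
  [-4.9,0,0,0,0,0,0],
  [-5.4,0,0,0,0,0,0],
  [-5.8,0,0,0,0,0,0],
])

```text
time_s: 10.9
position: [516.5, 142.7, 94.8]
orientation: [180.0, 0.0, 4.5]
wrist_force: [1.7, 1.3, 1.8]
width: -0.1
```

Call:
send_rows([
  [-0.4,0,0,0,0,0,0],
  [-0.8,0,0,0,0,0,0],
  [-1.2,0,0,0,0,0,0],
  [-1.6,0,0,0,0,0,0],
  [-2,0,0,0,0,0,0],
  [-2.4,0,0,0,0,0,0],
  [-2.8,0,0,0,0,0,0],
  [-3.2,0,0,0,0,0,0],
  [-3.5,0,0,0,0,0,0],
  [-3.7,0,0,0,0,0,0],
])

```text
time_s: 11.9
position: [479.7, 139.8, 94.8]
orientation: [180.0, 0.0, 4.5]
wrist_force: [1.8, 1.0, 0.9]
width: 0.4
```

Call:
send_rows([
  [-0.2,0,0,0,0,0,0],
  [-0.4,0,0,0,0,0,0],
  [-0.5,0,0,0,0,0,0],
])

```text
time_s: 12.2
position: [476.7, 139.6, 95.0]
orientation: [-180.0, -0.2, 4.5]
wrist_force: [6.3, 1.4, -4.1]
width: 0.1
```

Call:
send_rows([
  [-0.1,0,0,0,0,0,0],
  [-0.2,0,0,0,0,0,0],
  [-0.2,0,0,0,0,0,0],
  [-0.2,0,0,0,0,0,0],
])

```text
time_s: 12.6
position: [476.4, 139.6, 95.0]
orientation: [-180.0, -0.4, 4.5]
wrist_force: [8.1, 1.0, -6.4]
width: 0.1
```

Run:
```python
from lips import *
print(ctrl.state()['position'],ctrl.state()['wrist_force'])
for c in ['scene','side']: im=lips(c,(420,620,60,230),(470,620,-250,-70))
```

```text
[476.40592468 139.56340735  95.03151504] [ 8.13346277  1.02404062 -6.41011895]
scene yellow 90 [[456.5, 201.4], [459.0, 169.3], [466.3, 73.1]]
scene blue 187 [[592.6, -100.5], [594.6, -162.8], [596.7, -229.4]]
side yellow 126 [[454.7, 204.4], [455.6, 175.7], [457.2, 124.1]]
side blue 129 [[590.0, -99.4], [592.5, -162.6], [595.1, -228.0]]
```

It has stalled at the stop with 8 N. I'll unhook towards the pocket middle, then lift out.

Call:
send_rows([
  [0.5,0,0,0,0,0,0],
  [1.2,0,0,0,0,0,0],
  [1.8,0,0,0,0,0,0],
  [1.8,0,0,0,0,0,0],
  [1.8,0,-1.5,0,0,0,0],
  [1.8,0,-4,0,0,0,0],
  [1.8,0,-8,0,0,0,0],
  [1.8,0,-12,0,0,0,0],
  [1.8,0,-16,0,0,0,0],
  [1.8,0,-16,0,0,0,0],
])

```text
time_s: 13.7
position: [493.6, 141.1, 260.4]
orientation: [-180.0, -0.6, 4.5]
wrist_force: [0.5, -0.2, 0.4]
width: -0.1
```

Call:
send_rows([
  [-3,0,0,0,0,0,0],
  [-6,0,0,0,0,0,0],
  [-9,0,0,0,0,0,0],
  [-12,0,0,0,0,0,0],
  [-12,0,0,0,0,0,0],
  [-12,0,0,0,0,0,0],
])

```text
time_s: 14.3
position: [370.9, 131.2, 254.5]
orientation: [180.0, 0.0, 4.5]
wrist_force: [0.9, -0.1, -0.1]
width: -0.1
```

Run:
```python
from lips import *
print(ctrl.state()['position'],ctrl.state()['wrist_force'])
for c in ['scene','side']:
    im=lips(c,(420,620,60,230),(470,620,-250,-70)); cv2.imwrite(f'pics/{c}3.png',im[...,::-1])
    P=cloud(c)[2]
    for t in ['dish','vial','feeder_jar','meter','soft_brush']:
        for r in models.regions_of(c,t)[:1]:
            print(t,round(r['score'],2),r['rect'],np.round(np.nanmedian(P[r['region']],axis=0)))
```

```text
[370.85076792 131.21310757 254.51479133] [ 0.93642319 -0.11873793 -0.14810738]
scene yellow 195 [[455.0, 199.7], [460.8, 137.4], [466.7, 73.7]]
scene blue 192 [[592.1, -100.9], [595.0, -163.6], [598.1, -228.9]]
dish 0.59 [328.3, 230.5, 352.9, 244.8] [573. 160.  21.]
vial 0.5 [256.8, 245.5, 269.3, 262.9] [697.  -4.  35.]
feeder_jar 0.75 [144.2, 142.7, 170.5, 174.2] [ 515. -409.   49.]
meter 0.54 [165.9, 133.0, 190.9, 156.7] [ 410. -410.   28.]
soft_brush 0.62 [443.1, 203.3, 466.3, 258.9] [439. 427.  18.]
side yellow 235 [[454.0, 202.6], [459.1, 144.5], [465.2, 74.7]]
side blue 128 [[589.8, -99.2], [592.3, -162.1], [594.9, -227.5]]
dish 0.73 [234.9, 241.5, 319.4, 296.0] [545. 142.  14.]
vial 0.62 [232.2, 200.9, 242.1, 220.1] [688.  -0.  37.]
feeder_jar 0.82 [313.1, 107.0, 331.1, 134.1] [ 501. -401.   51.]
meter 0.57 [310.5, 108.8, 332.9, 131.5] [ 500. -401.   51.]
soft_brush 0.71 [272.3, 380.6, 351.3, 418.4] [425. 433.  20.]
```

View pics/side3.png

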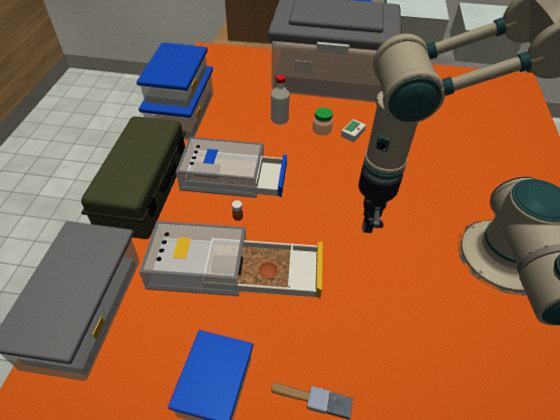

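The side view shows blue shut with its front at (283,177), yellow out with its lip at (320,268), and the dish upright behind the cross wall at (267,269). Nothing else has moved and the hand is clear.

```bash
python3 -c "
from bench import ctrl
print(ctrl.sign_off())"
```

```text
the job is handed in; nothing more can be done
None
```

The job is handed in, about 15 s into the 48 s allowed. `sign_off` gave no verdict, so the outcome rests on my own checks.

**What I did:** I pushed the blue tray home with the closed fingertips on its front. Then I lowered the closed fingers into the yellow tray's pocket, drew it out by the inner face of the lip, unhooked, lifted out and moved clear. Neither tray was gripped.

**Last checks:**
- **Blue tray:** it moved in about 87 mm and stalled at its stop with about 9 N. It has not shifted since.
- **Yellow tray:** it moved out about 113 mm in the images and stalled at its stop with about 8 N. Allowing for an estimated 6 mm it was already open, it stands about 119 mm out.
- **Dish:** it looks upright behind the cross wall, about 110 mm behind the lip (scene camera).
- **Bystanders:** the vial, jar and brush read within 2–3 mm of where they started. The wash bottle and tub I only compared by eye.
- **Hand:** the wrist force is near zero.

**Disagreements:** some network readings were wrong. The side camera labelled the jar as the meter and marked the whole open part of the tray as the dish. The scene camera and the picture settled both. The two cameras differ by about 2 mm, as the calibration allows.

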